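Stow an angle kiln prop and latch the rack gate

ROBOT

A 7-joint arm with a two-finger parallel gripper is mounted at the origin on the work surface. World frame = base frame: x ahead of the robot, y to its left, z up, the work surface at z = 0. Lengths are in mm, angles in rad, forces in N, time in s.
With the tool pointing down it reaches from about 350 to 900 mm from the base axis. Payload 8.1 kg.
Tool frame: the origin (TCP) lies at the very end of the fingers, on their centre line; the grasp point (between the pads) lies 19 mm behind it; x points along the fingers, z is the direction in which the jaws open and shut, and the axes are right-handed (so a half turn about x gives the same grasp; the last joint's range is limited). The gripper opens to 85 mm and grips with 20 to 120 N. Pads are 22 mm wide; open, the fingers measure 114 mm over their backs; the gripper's body (76 mm by 85 mm) begins 54 mm behind the grasp point. The pads swing forward as they close: fully open they stand 13 mm farther back than shut.
Start: joints at [-1.453, 0.434, 0.025, 1.573, -0.012, 1.134, -0.075], TCP at [136.908, 609.834, 231.323] pointing down, gripper open.
Joint ranges: [-2.62, 2.62], [-0.44, 2.09], [-1.27, 1.32], [0.08, 2.57], [-1.32, 4.46], [0.12, 2], [-2.74, 2.74]. Speed limits (rad/s): [2.22, 2.22, 3.01, 3.01, 3.14, 3.14, 3.14].

INTERFACE

Orientations are given as a 3x3 rotation matrix whose columns are the frame's x, y, z axes.
In Python, from plant import ctrl gives the robot as it stands.
- The arm moves only by the tool servo_tool, never from a script. Its argument "motion" is one flat list of numbers, 7 for each row, row after row: the finger opening in mm, from 0 to 85.4, then the shift along the world's x, y, z in mm, then the turn, a rotation vector about the world's x, y, z in degrees. A call has 1 to 12 rows; each row shifts and turns the pose as measured when the row begins; what a row does not reach is not made up. A row lasts 1/10 s, in which the tool goes at most 50 mm and 8.59 degrees, less where a joint would pass 70% of its speed; a pose out of reach is approached as far as the arm can. A call is refused whole if a number of a shift passes 50 or a number of a turn 8.59, either way. A call with a gripper value outside its range is refused whole. The fingers move at their own pace and stop on an object; "force" is the grip in N (left out, the last holds). Time passes only in rows, so rows that do not move let the fingers close. It gives the time, the measured TCP pose, the force and the opening at its end, in the units of the state.
- ctrl.sense(): the state, without advancing time (a new reading comes with each control period).
- ctrl.grab_frame(name): name is "scene" or "top" or "wrist"; returns a dict with "frame" (480x640x3 uint8, red, green, blue), "depth" (480x640 float32, mm along the optical axis (not along the pixel's ray), 0 where there is no reading), "fx", "fy", "cx", "cy" (pixels), "pose" (4x4, takes a point from camera to world coordinates). Camera axes: x right, y up, looking along -z (the intrinsics and any distortion apply to the point x, -y, -z); pixel columns grow to the right and rows downward; lengths in mm; the calibration is good to about 2 mm. The wrist camera is an equidistant fisheye: a pixel r from the principal point sees the ray r / f radians off the axis. A picture is of the moment at which its call begins.
- ctrl.finish_job(): hands the job in, once; it reports no verdict.
The state is a dict: "time": time; "joint_positions": joint angles; "qvel": joint speeds; "tau": joint torques, N m; "tool_pos": TCP position; "tcp_rot": TCP orientation; "force": force on the tool from outside, world axes, zero at the start; "wrist_torque": the same for the moment, N m; "grip_width": finger opening in mm.
Only numpy, scipy, OpenCV 4.12 (cv2) and the standard library are available. Lean on these libraries where they do the work, as an engineer would, in place of code of your own. Each camera call takes 0.05 s, during which the arm holds its last target.

TASK

Put the loose L-shaped kiln prop away: slide it under the hood of the prop rack so that it lies nested in the smaller angle already there, corner into corner, legs aligned and ends flush, and let go of it. Then push the rack's gate fully shut until the spring catch snaps up behind it. Leave the vase, the bowl and the jar where they stand.

Things in the scene. Friction and masses are not known exactly. Their poses are not given: they have to be found in the camera images.
- prop: Loose cream ceramic angle (L section), 130 mm long (x -65..65), 10 thick, ~0.28 kg. Origin: outer corner edge, mid-length. Tall leg up z (70 high, y 0..10), flat leg along +y (50 wide, z 0..10). Starts on the table, flat leg down, half under the ware board: only 45-65 mm of its +x end sticks out, towards the robot. In the rack the +x end goes in first.
- nest: Smaller ceramic angle lying loose in the rack's bay: 130 mm long, 10 thick, upright leg 40 high, flat leg 45 wide; origin and axes as the prop's (outer corner edge, mid-length; x along it into the bay, y along the flat leg, z up). It lies by the bay's -y wall, +x end at the back stop. Nested, the prop's origin is at (0, 10, 10) mm in this frame, axes alike.
- rack: Fixed wooden rack, turned about z. Origin at table height, mid-width; x into the bay (away from the robot), y along the gate track. Overall x -100..80, y -100..100 mm. The bay is its -y half: floor 12 mm above the table, inner walls y -90 and -20, 50 mm high before the hood, back stop at x 66 (42 high). Tray 45 high at y -5..100, x -60..80.
- rack_hood (a point): Middle of the front edge of the hood's roof (underside), at rack x -10, y -55, 106 mm above the table. The hood covers the bay from here to rack x 80: roof top 112 mm up, side walls to the roof. The stowed prop's deep 75 mm is under it, so the prop is slid in along rack +x through the open front, held near its other end.
- gate (a joint): Opening of the rack's sliding gate, m: 0 = fully shut across the bay's front; it slides open along rack +y, up to 0.115. Starts open, clear of the bay's front. Friction about 5 N plus about 1 N from the catch. Its track lies at rack x -100..-66 mm, rails 18 mm high.
- gate_handle (a point): Centre of the wooden handle block on top of the gate: 20 (rack x) by 24 (rack y) by 35 mm high; this point is 80 mm above the table, the block's top 97 mm. Below it the gate plate (top at 62 mm, 8 mm thick, 75 mm wide along y, centred). With the gate shut this point is at rack x -83, y -52.5 mm.
- catch (a joint): Angle of the spring catch, rad: 0 = sprung up, about 0.15 = pressed flat. A 53 mm steel leaf in the gate track, hinged at rack y 40 mm, free tip at y -13. The open gate lies on it and holds it down; once the gate is shut the tip snaps up 8 mm behind the gate and stops it coming back.
- catch_tip (a point): Free tip of the steel catch leaf, in the gate track at rack x -83, y -13 mm.
- wareboard: Fixed ware board on four tubes, turned about z. Origin at table height, x away from the robot. Board x -60..90, y -120..120 mm, underside 82 and top 94 mm above the table; tubes 30 mm thick at x -35 and 65, y -100 and 100; two 62 mm wide cups on it, up to 154 mm above the table, at x 45, y -60 and 50.
- vase: Bystander: blue-glazed ceramic vase, 140 mm high, 80 mm diameter. Origin at the centre of its foot.
- bowl: Bystander: white ceramic bowl, 55 mm high, 90 mm diameter. Origin at the centre of its foot.
- jar: Bystander: white plastic jar with a lid, about 90 mm high, 64 mm diameter. Origin at the centre of its foot.
Mind the look-alikes: they are no part of the job. Leave any black or blue look-alike of the prop alone. What is shaped like the bowl but turquoise is not meant.

How it is judged (in metres and radians):
On the way:
1. the prop lies released, nested in the smaller angle in the rack, the gate not yet latched (x of prop in the frame of nest between -0.008 and 0.008 m and y of prop in the frame of nest between 0.007 and 0.0145 m and z of prop in the frame of nest between 0.007 and 0.0135 m and angle between the x axis of prop and the x axis of nest, either way round below 0.06 rad and angle between prop's own z axis and vertical below 0.06 rad and x of nest in the frame of rack between -0.01 and 0.01 m and y of nest in the frame of rack between -0.094 and -0.08 m and z of nest in the frame of rack between 0.009 and 0.016 m and contact force between prop and the fingers below 0.2 N and linear speed of prop below 0.02 m/s and value of joint gate above 0.02 m), for 0.2 s.
At the end, for the whole second after the job is handed in: Prop released, at rest, nested in the smaller angle (in its frame x within 8 mm, y 7 to 14.5, z 7 to 13.5 mm; parallel and upright within 0.06 rad), that angle still in place in the bay (10 mm); gate shut (under 5 mm) with the catch up behind it (under 0.04 rad); bystanders in place (x of prop in the frame of nest between -0.008 and 0.008 m and y of prop in the frame of nest between 0.007 and 0.0145 m and z of prop in the frame of nest between 0.007 and 0.0135 m and angle between the x axis of prop and the x axis of nest, either way round below 0.06 rad and angle between prop's own z axis and vertical below 0.06 rad and x of nest in the frame of rack between -0.01 and 0.01 m and y of nest in the frame of rack between -0.094 and -0.08 m and z of nest in the frame of rack between 0.009 and 0.016 m and contact force between prop and the fingers below 0.2 N and linear speed of prop below 0.02 m/s and value of joint gate below 0.005 m and value of joint catch below 0.04 rad and velocity of joint gate below 0.01 m/s); the robot touches nothing.
It fails at once if the vase is moved more than 30 mm or tipped (distance of vase from where it was at the start of the episode above 0.03 m or angle between vase's own z axis and vertical above 0.5 rad).
It fails at once if the bowl is moved more than 30 mm or tipped (distance of bowl from where it was at the start of the episode above 0.03 m or angle between bowl's own z axis and vertical above 0.5 rad).
It fails at once if the jar is moved more than 30 mm or tipped (distance of jar from where it was at the start of the episode above 0.03 m or angle between jar's own z axis and vertical above 0.5 rad).
It also fails if it takes over 72 s, if anything falls off the work surface, if the arm or the gripper's body presses on something with over 40 N, if the wrist force passes 120 N, or if a joint passes its speed limit or range.

## Working session

There is one attempt and no reset: what is moved stays moved. The work goes in short steps, Python scripts to look and compute and a tool call to move; the robot and the scene stay as the last step left them, time stands still between calls to the robot, and variables do not carry over. Pictures are saved under pics/ and viewed, and the job is handed in when it is done.

Besides the shell and the picture viewer there is one more tool, called by a JSON object that holds its "api" and its "payload", one argument or row to a line. servo_tool: Moves the arm, as the interface text tells. Its arguments: {"type":"object","properties":{"motion":{"type":"array"},"force":{"type":"number"}},"required":["motion"]}

```bash
mkdir -p pics; ls; python3 - <<'E'
from plant import ctrl
import cv2,numpy as np
s=ctrl.sense();print(s['time'],s['tool_pos'],s['tcp_rot'],s['grip_width'],s['force'])
for n in ['scene','top','wrist']:
    f=ctrl.grab_frame(n)
    cv2.imwrite(f'pics/{n}0.png',f['frame'][:,:,::-1]); np.savez(f'{n}0.npz',**f)
    print(n,f['fx'],f['fy'],f['cx'],f['cy'],np.round(f['pose'],3).tolist(),[k for k in f])
E
```

```text
pics
0.0 [136.82414193 609.31549183 230.5098581 ] [[-2.22387902e-04 -9.75702991e-01  2.19097292e-01]
 [-1.60291161e-03  2.19097364e-01  9.75701684e-01]
 [-9.99998691e-01 -1.34209344e-04 -1.61269026e-03]] 85.2054486591403 [ 1.09360022 -0.24532141  0.26166177]
scene 494.80840812181947 494.80840812181947 314.2933364961046 234.52289679587955 [[0.817, -0.359, 0.451, 1061.619], [0.577, 0.5, -0.646, -716.997], [0.006, 0.788, 0.616, 838.588], [0.0, 0.0, 0.0, 1.0]] ['frame', 'depth', 'fx', 'fy', 'cx', 'cy', 'pose']
top 524.4244714394353 524.4244714394353 314.59394206242365 233.12232891105884 [[0.016, 0.99, -0.137, 353.741], [-1.0, 0.015, -0.006, 48.957], [-0.004, 0.137, 0.991, 1443.847], [0.0, 0.0, 0.0, 1.0]] ['frame', 'depth', 'fx', 'fy', 'cx', 'cy', 'pose']
wrist 371.64829954431775 371.64829954431775 318.44233672576377 241.94515718386387 [[0.219, -0.941, -0.258, 71.207], [0.976, 0.211, 0.059, 624.521], [-0.001, -0.265, 0.964, 373.805], [0.0, 0.0, 0.0, 1.0]] ['frame', 'depth', 'fx', 'fy', 'cx', 'cy', 'pose']
```

View pics/top0.png

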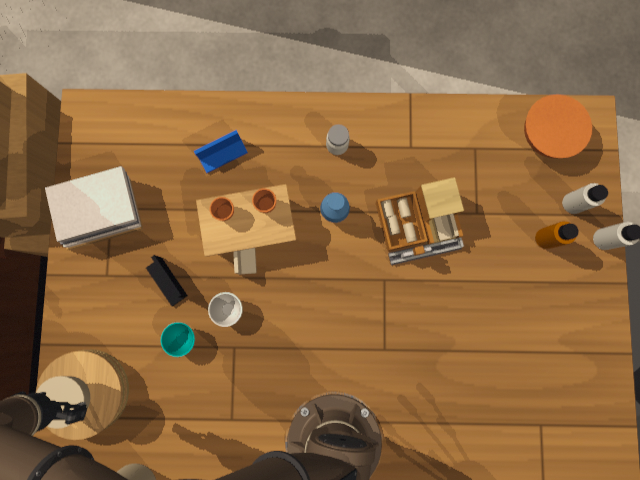

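View pics/scene0.png

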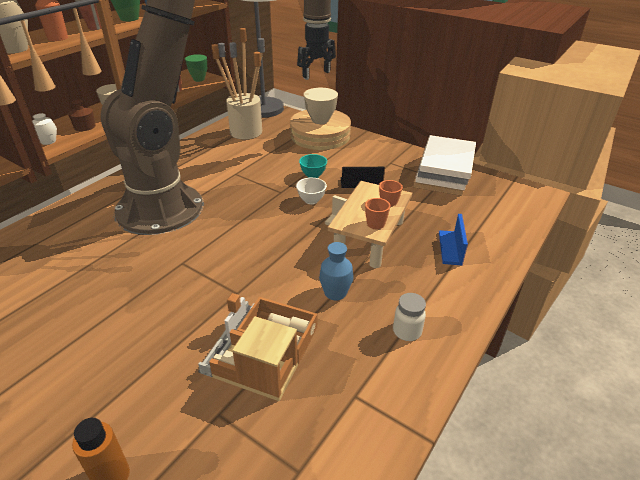

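View pics/wrist0.png

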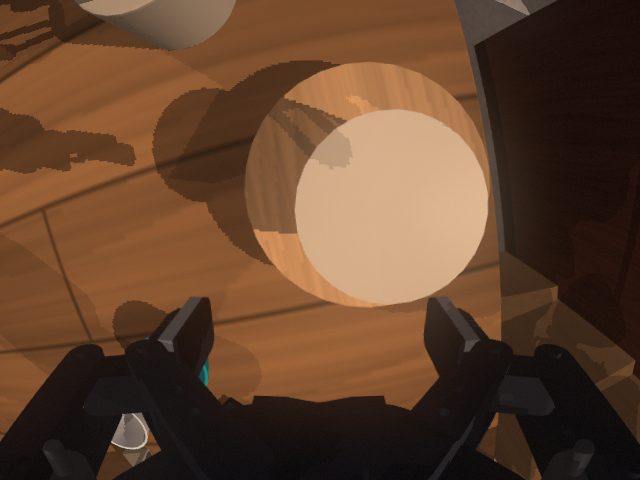

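```bash
python3 - <<'E'
import cv2
a=cv2.imread('pics/top0.png')
c1=cv2.resize(a[175:285,185:305],None,fx=4,fy=4,interpolation=cv2.INTER_CUBIC)
c2=cv2.resize(a[170:270,365:475],None,fx=4,fy=4,interpolation=cv2.INTER_CUBIC)
h=max(c1.shape[0],c2.shape[0])
p=lambda c:cv2.copyMakeBorder(c,0,h-c.shape[0],0,0,cv2.BORDER_CONSTANT)
m=cv2.hconcat([p(c1),p(c2)]);print(m.shape);cv2.imwrite('pics/c1.png',cv2.resize(m,None,fx=.85,fy=.85))
b=cv2.imread('pics/scene0.png')
cv2.imwrite('pics/c2.png',cv2.resize(b[140:400,190:450],None,fx=2.3,fy=2.3,interpolation=cv2.INTER_CUBIC))
E
```

```text
(440, 920, 3)
```

View pics/c1.png

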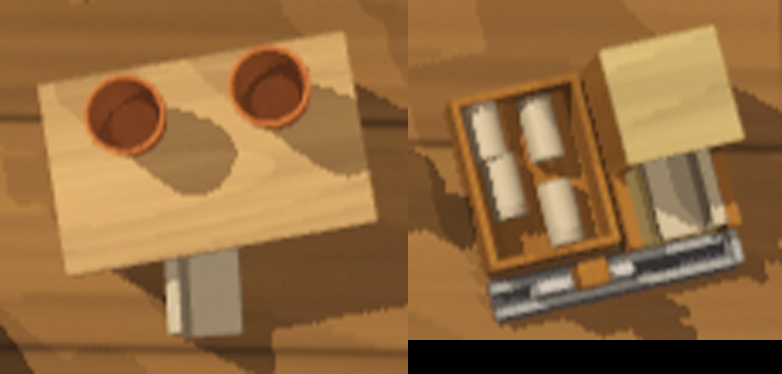

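View pics/c2.png

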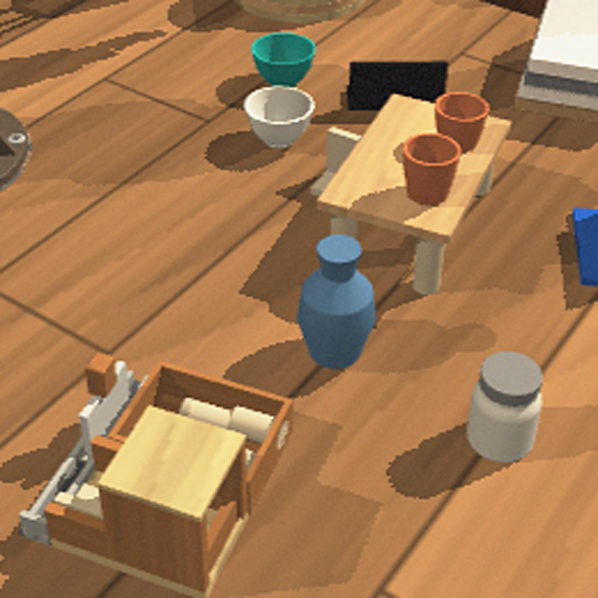

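```bash
cat > h.py <<'E'
import numpy as np,cv2
def load(n):
    return dict(np.load(n))
def rays(f,u,v,fish=False):
    u=np.asarray(u,float);v=np.asarray(v,float)
    a=(u-f['cx'])/f['fx'];b=(v-f['cy'])/f['fy']
    if fish:
        r=np.hypot(a,b);k=np.where(r>1e-9,np.sin(r)/np.maximum(r,1e-9),1);d=np.stack([a*k,-b*k,-np.cos(r)],-1)
    else: d=np.stack([a,-b,-np.ones_like(a)],-1)
    return d@f['pose'][:3,:3].T
def plane(f,u,v,z,fish=False):
    d=rays(f,u,v,fish);o=f['pose'][:3,3]
    t=(z-o[2])/d[...,2];return o+d*t[...,None]
def cloud(f,fish=False):
    v,u=np.mgrid[:480,:640]
    d=rays(f,u,v,fish)
    if fish:
        c=-(d@f['pose'][:3,:3])[...,2]   # cos
        d=d/np.maximum(c,1e-3)[...,None]
    return f['pose'][:3,3]+d*f['depth'][...,None]
E
python3 - <<'E'
from h import *
np.set_printoptions(precision=1,suppress=True)
f=load('top0.npz');P=cloud(f)
def show(n,r0,r1,c0,c1,s=1):
    print(n);print(P[r0:r1:s,c0:c1:s,2].round().astype(int))
print('table',P[300,300:330:10],P[110,300])
show('prop',244,278,228,262,2)
show('rack',178,266,372,470,4)
def xy(u,v):print((u,v),P[v,u])
for p in [(245,260),(235,262),(225,310),(335,205),(338,135),(440,195),(405,250)]: xy(*p)
E
```

```text
table [[368.9  94.7   0.2]
 [369.4  67.5  -1.4]
 [369.9  40.1  -6. ]] [911.6 105.7  -3. ]
prop
[[ 91  97  91  97  92  87  92  88  98  94  94  93  95  97  91  93  94]
 [ 91  92  93  97  97  93  93  94  93  85  91  92  91  92  91  95  97]
 [ 94  93  92  94  91  96  97  97  94  94 100  87  82   7   2  -3   1]
 [ 92  89  93  95  92  92  84   6   7  10   9   5  11  12   0  -2  -9]
 [ 90  80  -3  69  69  49  14   8  11   9  12  10   9  10   0   0  -1]
 [ -2   5   4  70  71  51  11   9   7  10   8  11  15  10  -2  -4  -1]
 [ -3   0   0  70  63  51   7   3   9   6   8   8   6   9   0   0  -4]
 [ -6  -3  -7  68  69  52   7  14   8   9   9  10  11  10   3   6  -1]
 [  2   0   0  68  67  49  19   5  10   9   8   8   8  14  -1   2   1]
 [ -3   0  -7  71  67  52  19  12  11  12   2  14   8   7   4  -3   0]
 [ -1   2   1  70  69  58  29  12   6   5   9   7   9  12   4  -1   0]
 [  1  -2  -2  71  68  59  26  12   9   9   6  10   2   6   1   2   0]
 [ -1   2   0  71  67  59  29   3   8   7  16   3   5   9   4  -3   0]
 [  0  -1  -1  74  69  61  29   9  10  15  13   3   6   9   2   1   3]
 [ -7  -4  
[... 2591 characters left out ...]
  8   18   17   99   96   58
    62    9    8   14   19   15    5   11   -1   -4   -2]
 [   2   -4    0   -5    4   19   23    5   63   61   67  100   94   18
    22   12    3   -2   -4   -4   -2   -6   -5   -3    1]
 [   7   -1    3   -2   -2    0    6    2    8   17   15    7    3   -2
     2   -3    2   -1   -4   -1   -1   -1   -5   -7   -1]
 [  -2    3   -5   -1    3   18   18    5    2   -4    4    3   -1   -1
     0   -2    1   -4    5    5    1    0    4  -10    2]]
(245, 260) [474.9 247.   13.2]
(235, 262) [464.6 265.6  67.8]
(225, 310) [338.7 297.2   8.5]
(335, 205) [606.1   6.7 145.2]
(338, 135) [810.2  -1.3  81.6]
(440, 195) [ 642.7 -265.3  113.5]
(405, 250) [ 509.9 -191.6    7.4]
```

```bash
python3 - <<'E'
from h import *
np.set_printoptions(precision=1,suppress=True)
f=load('top0.npz');P=cloud(f);F=f['frame']
U,V=np.meshgrid(np.arange(640),np.arange(480))
def box(c0,c1,r0,r1):return (U>=c0)&(U<=c1)&(V>=r0)&(V<=r1)
def rect(m,z,n):
    m=cv2.morphologyEx(m.astype(np.uint8),cv2.MORPH_OPEN,np.ones((3,3)))
    cs,_=cv2.findContours(m,cv2.RETR_EXTERNAL,cv2.CHAIN_APPROX_NONE);c=max(cs,key=cv2.contourArea)[:,0,:]
    q=plane(f,c[:,0],c[:,1],z)[:,:2].astype(np.float32)
    r=cv2.minAreaRect(q);print(n,r,len(c));print(cv2.boxPoints(r));return q
Z=P[...,2]
rect((Z>100)&(Z<125)&box(410,475,170,240),112,'hood')
rect((Z>86)&(Z<104)&box(190,300,180,260),94,'board')
rect((Z>3)&(Z<80)&box(230,265,254,280),10,'flat+tall')
m=(Z>63)&(Z<75)&box(230,262,250,280);p=P[m];
print('tall',len(p),p[:,:2].min(0),p[:,:2].max(0))
# flat leg right edge and tall left edge by rows
for r in range(252,275,3):
    row=Z[r]
    l=[u for u in range(228,250) if row[u]>60]; e=[u for u in range(240,262) if 5<row[u]<18]
    print(r,plane(f,l[0]-.5,r,70)[:2] if l else None,plane(f,e[-1]+.5,r,10)[:2] if e else None)
rect((Z>80)&(Z<110)&box(405,425,240,260),97,'handle')
for n,b,z in [('vase',(315,355,190,225),0),('bowl',(205,245,290,330),0),('jar',(325,352,122,156),0)]:
    q=P[box(*b)&(Z>15)];print(n,q.min(0),q.max(0),q.mean(0))
E
```

```text
hood ((635.1080322265625, -269.37750244140625), (91.37232208251953, 93.28733825683594), 13.153541564941406) 140
[[ 580.  -234.4]
 [ 601.2 -325.2]
 [ 690.2 -304.4]
 [ 669.  -213.6]]
board ((572.699951171875, 238.87298583984375), (150.7993621826172, 239.69293212890625), 11.159049034118652) 393
[[475.5 341.9]
 [521.9 106.7]
 [669.9 135.9]
 [623.5 371. ]]
flat+tall ((464.54388427734375, 248.51904296875), (55.18498611450195, 57.70279312133789), 1.821453332901001) 87
[[436.  276.5]
 [437.9 218.8]
 [493.  220.6]
 [491.2 278.2]]
tall 87 [438.2 256.5] [493.5 272.1]
252 [490.5 286. ] [497.6 222.1]
255 [482.8 269.9] [489.3 221.8]
258 [474.9 269.6] [481.3 210.6]
261 [467.  269.3] [472.9 218.5]
264 [459.1 269. ] [464.6 221. ]
267 [451.2 268.7] [456.6 204.3]
270 [443.3 268.4] [448.2 217.8]
273 None [440.  217.5]
handle ((499.4451904296875, -211.43771362304688), (18.142812728881836, 23.612171173095703), 0.9012017250061035) 29
[[ 490.2 -199.8]
 [ 490.6 -223.4]
 [ 508.7 -223.1]
 [ 508.3 -199.5]]
vase [353.7 -34.3  47.2] [ 650.7   49.  1443.8] [603.3   7.  123.2]
bowl [297.5  49.   15. ] [ 383.7  335.  1443.8] [340.7 293.9  51.4]
jar [353.7 -32.7  15.1] [ 837.1   49.  1443.8] [799.5   0.2  76.6]
```

{"api": "servo_tool", "payload": {
  "motion": [60,30,-32,-4,0,0,1.5,60,30,-32,-4,0,0,1.5,60,30,-32,-4,0,0,1.5,60,30,-32,-4,0,0,1.5,60,30,-32,-4,0,0,1.5,60,30,-32,-4,0,0,1.5,60,30,-32,-4,0,0,1.5,60,30,-32,-4,0,0,1.5,60,30,-32,-4,0,0,1.5,60,30,-32,-4,0,0,1.5,60,0,0,0,0,0,0],
  "force": 60
}}

```text
time: 1.25
tool_pos: [442.0, 274.1, 187.0]
tcp_rot: [[-0.002, -0.998, -0.057], [-0.004, -0.057, 0.998], [-1.0, 0.003, -0.004]]
force: [-0.4, -0.5, 0.4]
grip_width: 60.4
```

```bash
cat > look.py <<'E'
import sys
from plant import ctrl
from h import *
np.set_printoptions(precision=3,suppress=True)
s=ctrl.sense();print(s['time'],s['tool_pos'],s['tcp_rot'].tolist() if hasattr(s['tcp_rot'],'tolist') else s['tcp_rot'],s['grip_width'],s['force'],s['joint_positions'])
R=np.array(s['tcp_rot']);print('jaw angle',np.degrees(np.arctan2(R[1,2],R[0,2])))
for a in sys.argv[1:]:
    n,t=a.split(':')
    f=ctrl.grab_frame(n);cv2.imwrite(f'pics/{t}.png',f['frame'][:,:,::-1]);np.savez(f'{t}.npz',**f)
E
python3 look.py wrist:w1
```

```text
1.25 [441.955 274.07  187.043] [[-0.0023312197490886017, -0.9983871622942587, -0.05672424155948539], [-0.004079438216849373, -0.05671442891313092, 0.9983821070796954], [-0.9999889617382366, 0.0025588511240004458, -0.003940644948334494]] 60.389848677344546 [-0.387 -0.458  0.392] [-0.75   0.311  0.116  1.889 -0.041  0.949  1.012]
jaw angle 93.25183036157419
```

View pics/w1.png

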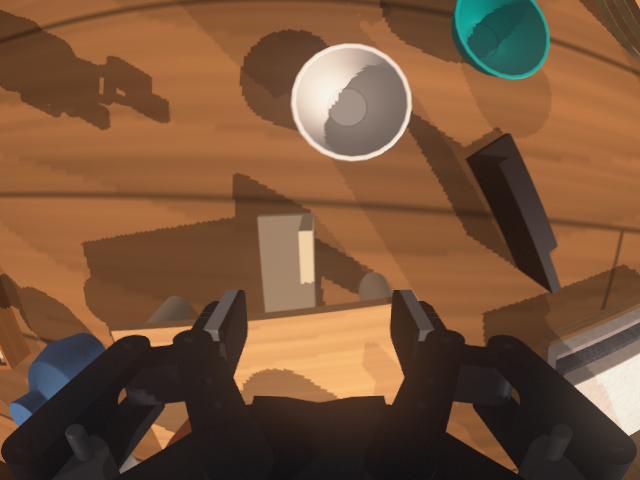

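```bash
python3 - <<'E'
from h import *
a=cv2.imread('pics/w1.png')
cv2.imwrite('pics/c3.png',cv2.resize(a[200:320,240:340],None,fx=5,fy=5,interpolation=cv2.INTER_CUBIC))
E
```

```text
(no output)
```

View pics/c3.png

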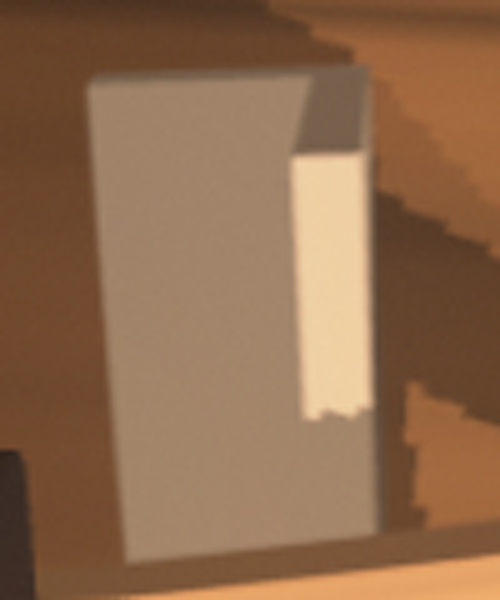

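```bash
python3 - <<'E'
from h import *
f=load('w1.npz')
for u,v,z in [(298.4,230.8,70),(312.8,230,70),(300.4,283.5,70),(314.6,281.6,70),(315.5,305,70),(258,216,10),(265,312.5,10)]:
    print(u,v,z,plane(f,u,v,z,True).round(1))
E
```

```text
298.4 230.8 70 [438.3 259.3  70. ]
312.8 230 70 [437.1 269.6  70. ]
300.4 283.5 70 [478.9 262.5  70. ]
314.6 281.6 70 [476.8 273.1  70. ]
315.5 305 70 [496.1 274.8  70. ]
258 216 10 [441.4 220.1  10. ]
265 312.5 10 [535.3 227.6  10. ]
```

{"api": "servo_tool", "payload": {
  "motion": [60,15,-8,-20,0,0,1.4,60,0,0,-40,0,0,0,60,0,0,-40,0,0,0,60,0,0,-30,0,0,0,60,0,0,-15,0,0,0,60,0,0,0,0,0,0]
}}

```text
time: 1.9
tool_pos: [451.9, 275.6, 38.5]
tcp_rot: [[-0.003, -0.996, -0.089], [0.003, -0.089, 0.996], [-1.0, 0.002, 0.004]]
force: [0.1, 0.2, 0.4]
grip_width: 59.9
```

```bash
python3 look.py wrist:w2
```

```text
1.9 [451.873 275.572  38.521] [[-0.0025309808536601286, -0.99601436286165, -0.08915706987793767], [0.003343250403997304, -0.08916528519994314, 0.9960112321615399], [-0.9999912083676809, 0.00222281094874276, 0.0035556010506765895]] 59.89290226198073 [0.148 0.157 0.405] [-0.705  0.527  0.081  2.006 -0.078  0.611  1.089]
jaw angle 95.11514822432814
```

View pics/w2.png

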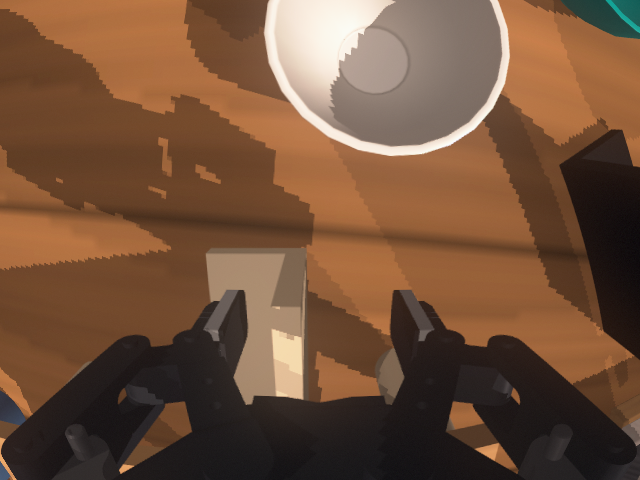

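{"api": "servo_tool", "payload": {
  "motion": [60,5,-9,3,0,0,0,60,0,0,0,0,0,0]
}}

```text
time: 2.15
tool_pos: [457.8, 268.0, 44.4]
tcp_rot: [[-0.0, -0.996, -0.091], [0.006, -0.091, 0.996], [-1.0, -0.0, 0.006]]
force: [0.8, 0.0, -0.1]
grip_width: 60.2
```

{"api": "servo_tool", "payload": {
  "motion": [60,0,-2,-2,0,0,0,5,0,0,0,0,0,0,5,0,0,0,0,0,0,5,0,0,0,0,0,0,5,0,0,0,0,0,0,5,0,0,0,0,0,0],
  "force": 60
}}

```text
time: 2.75
tool_pos: [459.7, 266.7, 45.5]
tcp_rot: [[0.004, -0.996, -0.09], [0.009, -0.09, 0.996], [-1.0, -0.005, 0.009]]
force: [0.4, 0.6, -0.9]
grip_width: 8.9
```

{"api": "servo_tool", "payload": {
  "motion": [5,-8,-5,0,0,0,0,5,-16,-9,0,0,0,0,5,-16,-9,0,0,0,0,5,-16,-9,0,0,0,0,5,-16,-9,0,0,0,0,5,-12,-8,0,0,0,0,5,-6,-3,0,0,0,0],
  "force": 60
}}

```text
time: 3.45
tool_pos: [365.6, 212.9, 45.6]
tcp_rot: [[0.007, -0.996, -0.091], [0.011, -0.091, 0.996], [-1.0, -0.008, 0.011]]
force: [0.5, 0.7, -2.5]
grip_width: 8.7
```

```bash
python3 look.py top:t2 wrist:w3; python3 - <<'E'
import cv2
a=cv2.imread('pics/t2.png');cv2.imwrite('pics/c4.png',cv2.resize(a[170:350,140:330],None,fx=3,fy=3,interpolation=cv2.INTER_CUBIC))
E
```

```text
3.45 [365.606 212.857  45.553] [[0.007324640347794091, -0.9957933758487942, -0.09133401479973298], [0.011219861166521416, -0.09124887536960012, 0.9957649107390697], [-0.9999102281500972, -0.008318374807951088, 0.010504298233342176]] 8.711158991786718 [ 0.532  0.667 -2.493] [-0.708  0.39   0.073  2.261 -0.07   0.48   1.084]
jaw angle 95.24064656967717
```

View pics/c4.png

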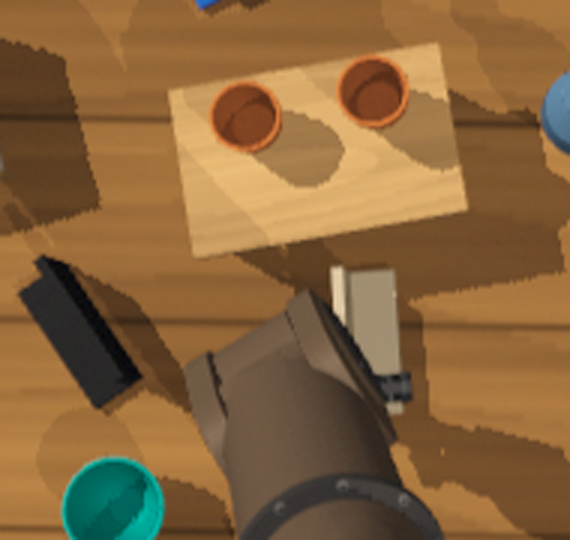

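View pics/w3.png

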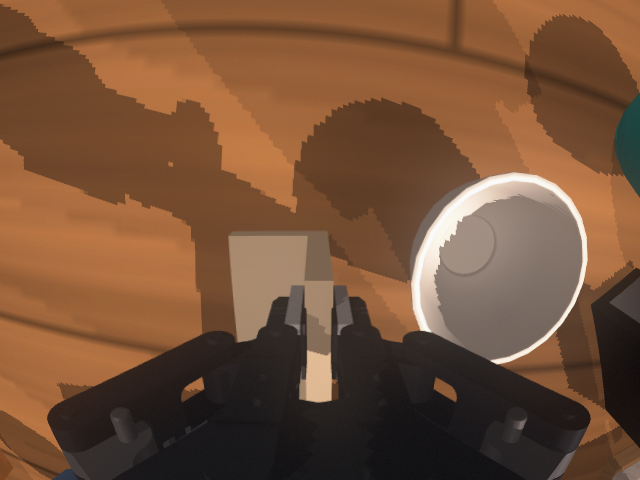

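{"api": "servo_tool", "payload": {
  "motion": [5,0,-4,20,0,0,0,5,0,-10,25,0,0,-4,5,4,-14,25,0,0,-8,5,7,-16,15,0,0,-8.5,5,7,-16,0,0,0,-8.5,5,7,-16,0,0,0,-8.5,5,7,-16,0,0,0,-8.5,5,7,-16,0,0,0,-8.5,5,7,-16,0,0,0,-8.5,5,7,-16,0,0,0,-8.5,5,7,-16,0,0,0,-8.5,5,7,-16,0,0,0,-8.5],
  "force": 80
}}

```text
time: 4.75
tool_pos: [439.0, 39.1, 134.3]
tcp_rot: [[0.016, -0.099, 0.995], [-0.005, 0.995, 0.099], [-1.0, -0.006, 0.015]]
force: [0.6, 0.7, -1.8]
grip_width: 8.6
```

{"api": "servo_tool", "payload": {
  "motion": [5,6,-11,0,0,0,-8.3,5,6,-11,0,0,0,-8.3,5,6,-11,0,0,0,-8.3,5,6,-11,0,0,0,-8.3,5,6,-11,0,0,0,-8.3,5,6,-11,0,0,0,-8.3,5,6,-11,0,0,0,-8.3,5,5,-11,0,0,0,-8.3,5,5,-11,0,0,0,-8.3,5,3,-8,-5,0,0,-6,5,0,0,0,0,0,0]
}}

```text
time: 5.85
tool_pos: [502.9, -73.7, 129.3]
tcp_rot: [[-0.002, 0.979, 0.206], [-0.023, 0.206, -0.978], [-1.0, -0.007, 0.022]]
force: [-0.4, 0.2, -2.0]
grip_width: 8.6
```

```bash
python3 look.py scene:s3 top:t3; python3 - <<'E'
import cv2
a=cv2.imread('pics/t3.png')[150:390,220:500];b=cv2.imread('pics/s3.png')[100:340,100:400]
cv2.imwrite('pics/c5.png',cv2.resize(cv2.hconcat([a,b]),None,fx=1.37,fy=1.37,interpolation=cv2.INTER_CUBIC))
E
```

```text
5.85 [502.889 -73.693 129.339] [[-0.0019511835839944808, 0.9785822288699549, 0.2058470651297534], [-0.023151549769096766, 0.2057480772523889, -0.9783310965364611], [-0.999730062879931, -0.006674582148447407, 0.02225424290406308]] 8.566698986550628 [-0.433  0.229 -1.988] [-0.623  0.48   0.898  2.027 -0.467  0.854 -0.83 ]
jaw angle -78.11792449792046
```

View pics/c5.png

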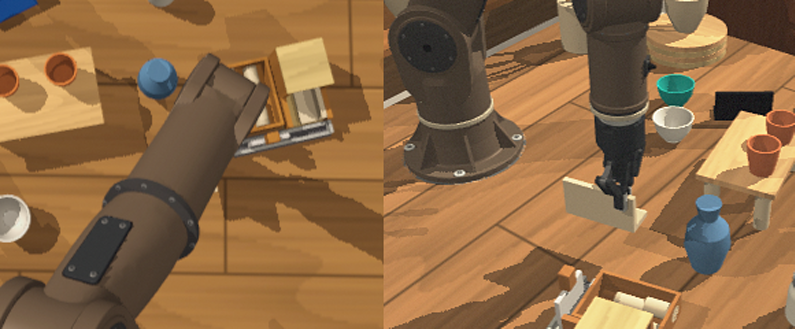

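{"api": "servo_tool", "payload": {
  "motion": [5,0,0,-30,0.7,0,1.2,5,0,0,-30,0,0,0,5,0,0,-15,0,0,0,5,0,0,-6,0,0,0,5,0,0,0,0,0,0]
}}

```text
time: 6.45
tool_pos: [504.0, -68.8, 47.5]
tcp_rot: [[0.002, 0.968, 0.251], [-0.007, 0.251, -0.968], [-1.0, -0.0, 0.007]]
force: [-1.0, -0.3, -2.4]
grip_width: 8.3
```

{"api": "servo_tool", "payload": {
  "motion": [5,0,0,-2,0,0,0,5,0,0,-1,0,0,0,5,0,0,-1,0,0,0]
}}

```text
time: 6.75
tool_pos: [505.0, -68.3, 45.4]
tcp_rot: [[0.004, 0.967, 0.254], [-0.006, 0.254, -0.967], [-1.0, 0.002, 0.007]]
force: [-5.1, -0.2, 13.5]
grip_width: 8.2
```

{"api": "servo_tool", "payload": {
  "motion": [30,0,0,0,0,0,0,30,0,0,1,0,0,0,40,0,0,15,0,0,0,40,0,0,30,0,0,0,40,-20,-5,30,0,0,0,40,-32,-8,20,0,0,0,40,-32,-9,10,0,0,0,40,0,0,0,0,0,0]
}}

```text
time: 7.55
tool_pos: [421.1, -91.6, 156.6]
tcp_rot: [[0.009, 0.967, 0.255], [-0.006, 0.255, -0.967], [-1.0, 0.007, 0.008]]
force: [1.1, 1.2, 0.3]
grip_width: 39.6
```

```bash
python3 look.py wrist:w4
```

```text
7.55 [421.107 -91.621 156.65 ] [[0.008702916425223873, 0.9668764132063343, 0.25509657157819526], [-0.005897123858799386, 0.2551514225199817, -0.9668831240208011], [-0.9999447400611144, 0.006910366942760767, 0.00792235147079783]] 39.56073728262247 [1.087 1.154 0.281] [-0.709  0.288  0.994  2.178 -0.326  0.821 -0.823]
jaw angle -75.22021806355804
```

View pics/w4.png

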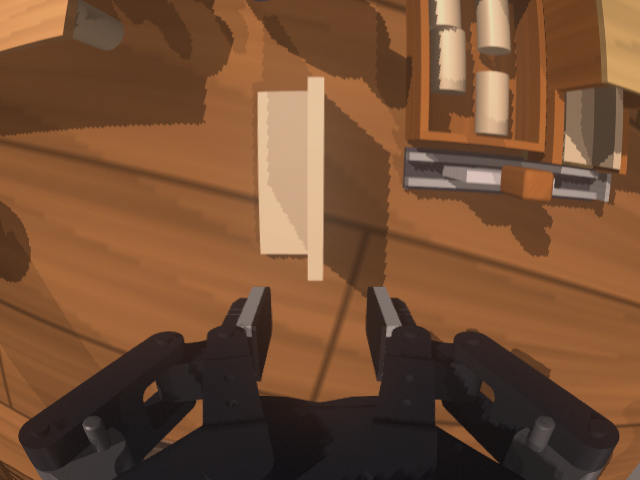

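```bash
python3 - <<'E'
from h import *
f=load('w4.npz')
a=f['frame'][:,:,::-1]
cv2.imwrite('pics/c6.png',cv2.resize(a[0:210,400:640],None,fx=3,fy=2.8,interpolation=cv2.INTER_CUBIC))
for u,v,z in [(307.5,279.5,70),(323,280,70),(308,77,70),(323.5,77,70),(258,92,10),(261,254,10)]:
    print(u,v,z,plane(f,u,v,z,True).round(1))
E
```

```text
307.5 279.5 70 [398.5 -90.4  70. ]
323 280 70 [ 400.8 -100.5   70. ]
308 77 70 [524.3 -58.2  70. ]
323.5 77 70 [526.7 -67.3  70. ]
258 92 10 [514.1 -19.6  10. ]
261 254 10 [387.9 -52.4  10. ]
```

View pics/c6.png

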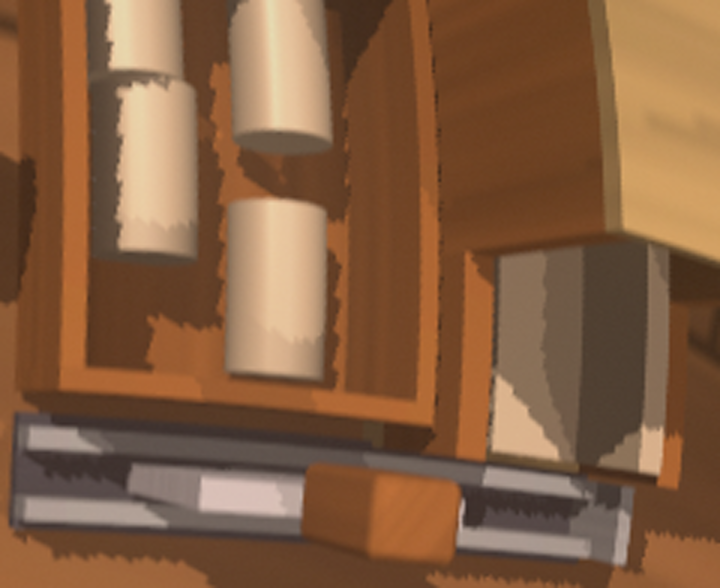

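{"api": "servo_tool", "payload": {
  "motion": [40,10,-36,0,0,0,0,40,10,-36,0,0,0,0,40,10,-36,0,0,0,0,40,10,-36,0,0,0,0,40,10,-36,0,0,0,0,40,5,-30,0,0,0,-1,40,0,0,0,0,0,0]
}}

```text
time: 8.3
tool_pos: [488.0, -304.7, 154.4]
tcp_rot: [[0.014, 0.967, 0.255], [-0.006, 0.255, -0.967], [-1.0, 0.012, 0.009]]
force: [0.3, 0.7, 0.1]
grip_width: 40.3
```

```bash
python3 look.py wrist:w5
```

```text
8.3 [ 487.991 -304.665  154.444] [[0.014014593290578772, 0.9667348824529218, 0.255396276839807], [-0.005653628529778624, 0.2554938913061451, -0.9667941394059498], [-0.9998858073096883, 0.012105310982348709, 0.009046202887051004]] 40.25089121526109 [0.281 0.692 0.083] [-0.119  0.532  0.856  1.852 -0.49   0.966 -0.361]
jaw angle -75.20231300478139
```

View pics/w5.png

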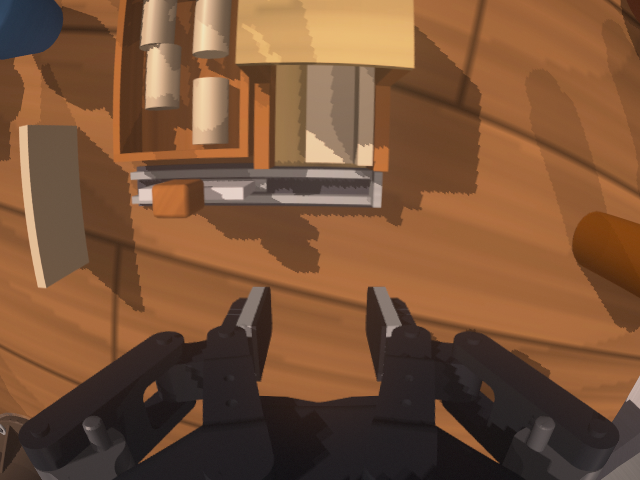

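```bash
python3 - <<'E'
from h import *
a=cv2.imread('pics/w5.png')
c=cv2.resize(a[50:220,220:420],None,fx=4,fy=3.5,interpolation=cv2.INTER_CUBIC)
cv2.imwrite('pics/c7.png',c)
E
```

```text
(no output)
```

View pics/c7.png

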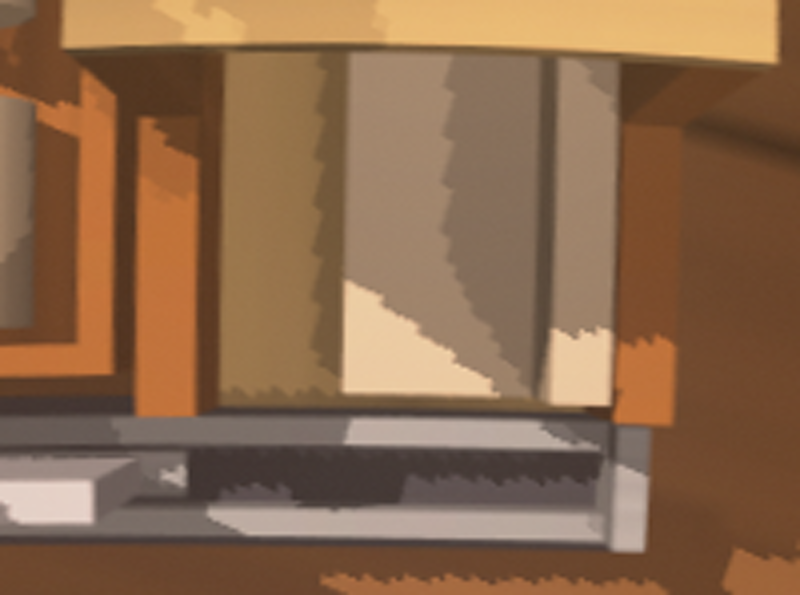

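```bash
python3 - <<'E'
from h import *
f=load('w5.npz');print(f['pose'][:3,3])
def p(n,X,Y,z):
    q=plane(f,220+X/4,50+Y/3.5,z,True);print(n,q.round(1));return q
def ang(a,b):d=b-a;print('   yaw',np.degrees(np.arctan2(d[1],d[0])),np.hypot(*d[:2]))
a=p('nest in front',549,404,52);b=p('nest in back',560,58,52);ang(a,b)
c=p('nest out front',611,405,52);d=p('nest out back',618,62,52);ang(c,d)
e=p('flat front',343,394,22);g=p('flat back',349,52,22);ang(e,g)
h=p('wallL in f',198,415,50);i=p('wallL in b',200,118,50);ang(h,i)
j=p('wallR in f',614,422,50);k=p('wallR out f',672,425,50);k2=p('wallR out b',680,125,50);ang(k,k2)
l=p('hood L',62,48,106);m=p('hood R',778,63,106);ang(m,l)
t=p('track bl',200,520,18)
E
```

```text
[ 550.67708789 -286.46130014  298.43616852]
nest in front [ 545.8 -316.5   52. ]
nest in back [ 610.7 -301.    52. ]
   yaw 13.425202126575941 66.78036795878911
nest out front [ 548.4 -326.6   52. ]
nest out back [ 612.8 -310.5   52. ]
   yaw 14.059616131201011 66.40589551850007
flat front [ 537.3 -282.7   22. ]
flat back [ 608.8 -265.    22. ]
   yaw 13.897889777309029 73.69151958615709
wallL in f [ 528.8 -260.6   50. ]
wallL in b [ 584.5 -246.6   50. ]
   yaw 14.10571479935148 57.401287089929035
wallR in f [ 545.4 -328.3   50. ]
wallR out f [ 547.5 -338.    50. ]
wallR out b [ 604.3 -323.8   50. ]
   yaw 14.035300624193306 58.53249815106107
hood L [ 583.6 -235.   106. ]
hood R [ 605.9 -325.5  106. ]
   yaw 103.79170422314395 93.2517915224199
track bl [ 503.8 -263.1   18. ]
```

{"api": "servo_tool", "payload": {
  "motion": [40,-11,36,0,0,0,0,40,-11,36,0,0,0,0,40,-11,36,0,0,0,0,40,-11,36,0,0,0,0,40,-11,36,0,0,0,0,40,-8,27,0,0,0,0,40,0,0,-20,0,-0.7,0,40,0,0,-20,0,0,0]
}}

```text
time: 9.15
tool_pos: [424.2, -76.6, 111.1]
tcp_rot: [[0.025, 0.961, 0.276], [0.001, 0.276, -0.961], [-1.0, 0.025, 0.006]]
force: [0.9, 0.4, 0.3]
grip_width: 40.1
```

{"api": "servo_tool", "payload": {
  "motion": [40,-4,-14,0,0,1.4,-1.5,40,0,0,0,0,0,0]
}}

```text
time: 9.35
tool_pos: [418.7, -88.1, 109.6]
tcp_rot: [[-0.005, 0.967, 0.254], [0.002, 0.254, -0.967], [-1.0, -0.004, -0.003]]
force: [-0.2, -1.2, -0.1]
grip_width: 39.9
```

{"api": "servo_tool", "payload": {
  "motion": [40,1,-2,-25,0,0,0,40,0,0,-25,0,0,0,40,0,0,-14,0,0,0,40,0,0,-2,0,0,0]
}}

```text
time: 9.75
tool_pos: [423.2, -91.6, 44.4]
tcp_rot: [[0.0, 0.968, 0.252], [0.002, 0.252, -0.968], [-1.0, 0.001, -0.002]]
force: [-0.4, -0.7, 0.7]
grip_width: 39.8
```

```bash
python3 look.py wrist:w6
```

```text
9.75 [423.199 -91.58   44.377] [[3.4956009306887075e-06, 0.9676815069513923, 0.25217553626801953], [0.0019811271432060794, 0.2521750346902202, -0.967679609692293], [-0.9999980375595862, 0.0005029744214971998, -0.001916218596114001]] 39.75371339684148 [-0.449 -0.656  0.739] [-0.461  0.501  0.743  2.266 -0.631  0.587 -0.552]
jaw angle -75.3936859466425
```

View pics/w6.png

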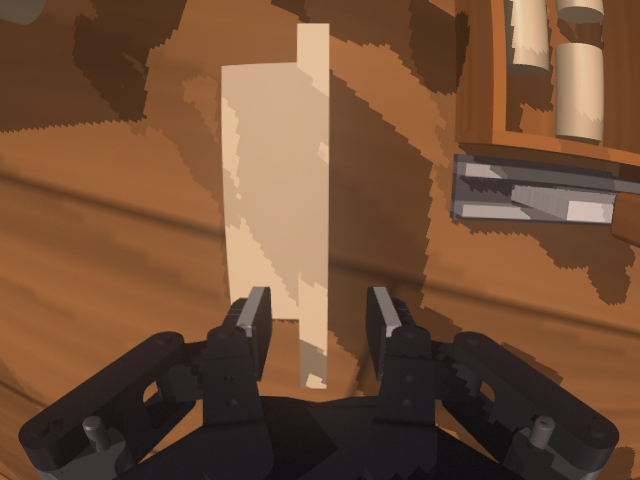

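{"api": "servo_tool", "payload": {
  "motion": [40,0,0,-4,0,0,0,5,0,0,0,0,0,0,5,0,0,0,0,0,0,5,0,0,-1,0,0,0,5,0,0,-1,0,0,0,5,0,0,0,0,0,0],
  "force": 80
}}

```text
time: 10.4
tool_pos: [425.2, -92.2, 42.9]
tcp_rot: [[0.006, 0.968, 0.251], [0.004, 0.251, -0.968], [-1.0, 0.007, -0.003]]
force: [-0.2, 0.2, -2.6]
grip_width: 8.7
```

{"api": "servo_tool", "payload": {
  "motion": [5,0,0,20,0,0,0,5,0,0,40,0,0,0,5,0,0,40,0,0,0,5,0,-20,20,0,0,0,5,0,-35,0,0,0,-0.5,5,0,-35,0,0,0,0,5,0,-35,0,0,0,0,5,0,-35,0,0,0,0,5,0,-35,0,0,0,0,5,0,-30,0,0,0,0,5,0,-10,0,0,0,0,5,0,0,0,0,0,0]
}}

```text
time: 11.6
tool_pos: [422.1, -332.2, 169.2]
tcp_rot: [[0.004, 0.968, 0.252], [0.005, 0.252, -0.968], [-1.0, 0.005, -0.004]]
force: [-1.0, 0.5, -3.4]
grip_width: 8.7
```

{"api": "servo_tool", "payload": {
  "motion": [5,2,-7,-20,0,0,-0.7,5,0,0,-35,0,0,0,5,0,0,-30,0,0,0,5,0,0,-8,0,0,0,5,0,0,0,0,0,0]
}}

```text
time: 12.1
tool_pos: [426.0, -333.0, 74.3]
tcp_rot: [[0.005, 0.97, 0.245], [0.009, 0.245, -0.97], [-1.0, 0.007, -0.007]]
force: [-0.1, -0.2, -1.9]
grip_width: 8.9
```

```bash
python3 look.py wrist:w7
```

```text
12.1 [ 425.965 -332.959   74.271] [[0.00504169585306839, 0.9696156869819199, 0.24458127659635898], [0.00858264300432656, 0.24453341909092882, -0.9696028801456608], [-0.9999504585438148, 0.006987596602522634, -0.0070890021677934316]] 8.876310596709407 [-0.091 -0.196 -1.919] [ 0.027  0.597  0.786  1.992 -0.603  0.8   -0.157]
jaw angle -75.84254700526498
```

View pics/w7.png

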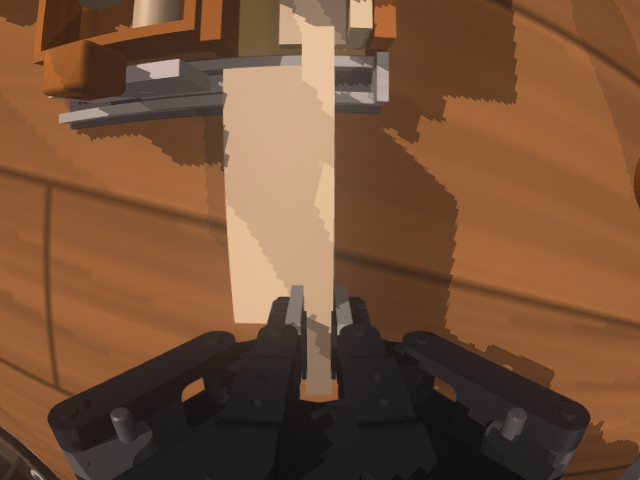

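```bash
python3 - <<'E'
import cv2
a=cv2.imread('pics/w7.png')
cv2.imwrite('pics/c8.png',cv2.resize(a[0:110,210:410],None,fx=4,fy=4,interpolation=cv2.INTER_CUBIC))
cv2.imwrite('pics/c9.png',cv2.resize(a[270:410,260:380],None,fx=4,fy=4,interpolation=cv2.INTER_CUBIC))
E
```

```text
(no output)
```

View pics/c8.png

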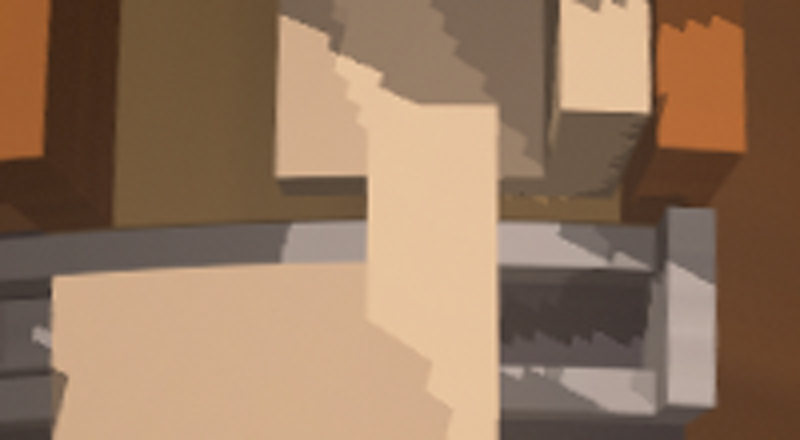

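View pics/c9.png

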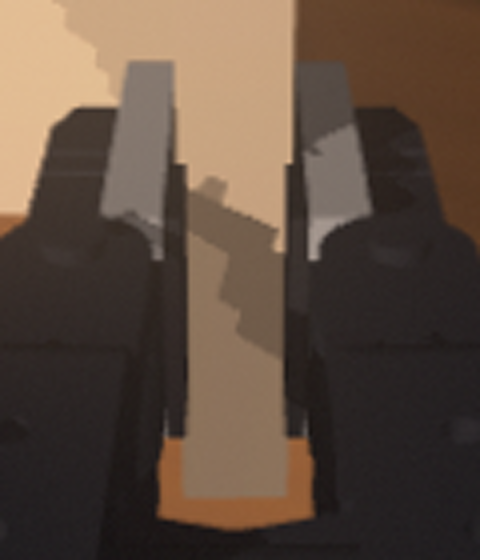

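```bash
python3 - <<'E'
from h import *
f=load('w7.npz')
p=lambda u,v,z:plane(f,u,v,z,True)[:2]
for T in (100,102):
    fl,fr,nl,nr=p(302,25.8,T),p(334.5,25.8,T),p(306.3,394,T),p(332,394,T)
    far=(fl+fr)/2;near=(nl+nr)/2;d=far-near
    print(T,far.round(1),near.round(1),np.hypot(*d),np.degrees(np.arctan2(d[1],d[0])),np.hypot(*(fl-fr)),np.hypot(*(nl-nr)))
# flat leg far-left corner, near-left
a=p(210+52/4,278/4,41);b=p(235,322,41);print('flat',a,b,np.degrees(np.arctan2(*(a-b)[::-1])))
a,b=p(350,27,52),p(372.5,28,52);n=(a+b)/2;print('nest front mid',n,np.hypot(*(a-b)))
c=p(279.2,44.2,22);print('flat nest corner',c)
y=np.radians(13.9);R=np.array([[np.cos(y),np.sin(y)],[-np.sin(y),np.cos(y)]])
print('flat corner rel leg mid (expect 0,40):',R@(c-n)); print('prop near rel nest near (target 0,10):',R@(near-n),'far',R@(far-n))
E
```

```text
100 [ 527.8 -307. ] [ 399.1 -339.9] 132.75632473867682 14.314949536742587 10.266720910327054 10.131613295052244
102 [ 527.1 -307.2] [ 400.7 -339.5] 130.50473675513095 14.314949536742558 10.092594174914563 9.959778026231879
flat [ 515.55645094 -262.47665994] [ 388.96442061 -294.96134605] 14.392092270634592
nest front mid [ 547.30098381 -321.48263081] 10.10193299396218
flat nest corner [ 537.71745464 -282.77777251]
flat corner rel leg mid (expect 0,40): [-4.89737623e-03  3.98736763e+01]
prop near rel nest near (target 0,10): [-146.66433203   17.75137833] far [-16.16301774  18.69651613]
```

{"api": "servo_tool", "payload": {
  "motion": [5,1.7,-6.7,-6,0,0,-0.4,5,0,0,0,0,0,0]
}}

```text
time: 12.35
tool_pos: [429.6, -340.2, 70.7]
tcp_rot: [[0.009, 0.971, 0.239], [0.007, 0.239, -0.971], [-1.0, 0.01, -0.005]]
force: [0.5, -0.0, -1.5]
grip_width: 8.4
```

{"api": "servo_tool", "payload": {
  "motion": [5,13,4.5,-2,0,0,0,5,14,3.6,0,0,0,0,5,14,3.5,0,0,0,0,5,10,2.5,0,0,0,0]
}}

```text
time: 12.75
tool_pos: [485.7, -325.8, 70.7]
tcp_rot: [[0.012, 0.971, 0.238], [0.006, 0.238, -0.971], [-1.0, 0.013, -0.003]]
force: [0.8, 0.9, -2.8]
grip_width: 8.6
```

{"api": "servo_tool", "payload": {
  "motion": [5,14,4,-3,0,0.4,0,5,14,3.6,0,0,0,0,5,14,3.5,0,0,0,0,5,14,3.5,0,0,0,0]
}}

```text
time: 13.15
tool_pos: [547.3, -309.0, 67.7]
tcp_rot: [[0.005, 0.971, 0.24], [0.006, 0.24, -0.971], [-1.0, 0.006, -0.004]]
force: [-0.3, 1.1, -2.3]
grip_width: 8.5
```

{"api": "servo_tool", "payload": {
  "motion": [5,10,2,0,0,0,0,5,8,1.5,0,0,0,0,5,0,0,0,0,0,0]
}}

```text
time: 13.45
tool_pos: [569.4, -304.0, 67.5]
tcp_rot: [[0.006, 0.97, 0.243], [0.006, 0.243, -0.97], [-1.0, 0.007, -0.004]]
force: [0.9, 0.4, -2.4]
grip_width: 9.0
```

```bash
python3 look.py wrist:w8 scene:s8
```

```text
13.45 [ 569.385 -303.977   67.459] [[0.0057463484300062425, 0.9699886280948348, 0.2430823746107917], [0.00560192601285223, 0.24305134812548096, -0.9699972477277102], [-0.9999677984338635, 0.0069356716391885615, -0.00403714679518366]] 9.031607420045177 [ 0.937  0.384 -2.37 ] [-0.065  0.746  0.769  1.731 -0.64   0.93  -0.355]
jaw angle -75.93134668595076
```

View pics/w8.png

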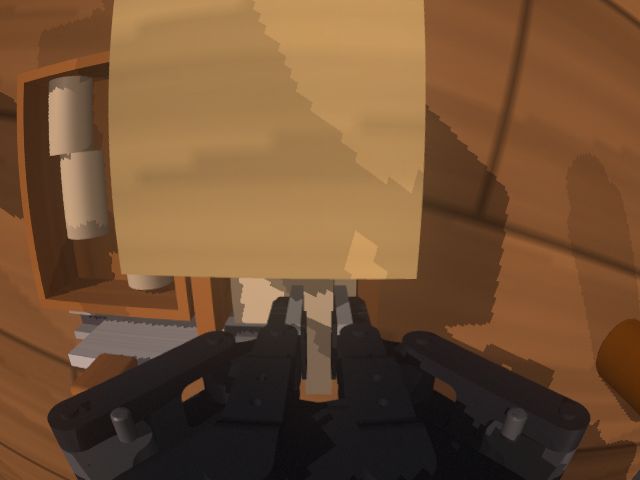

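View pics/s8.png

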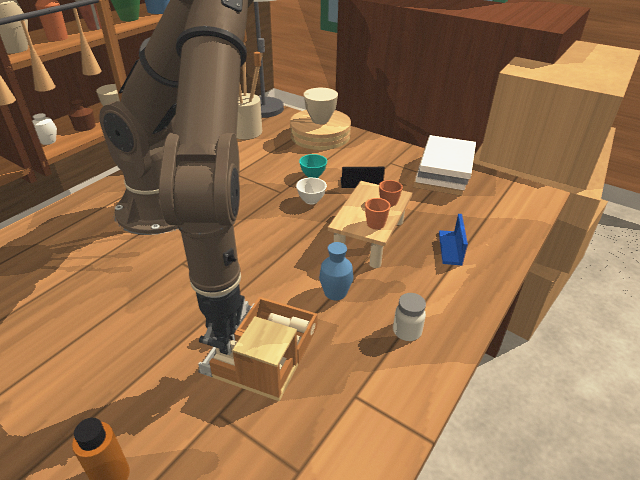

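{"api": "servo_tool", "payload": {
  "motion": [5,0,0,-3,0,0,0,5,0,-0.5,-2,0,0,0,5,0,-0.5,-1,0,0,0]
}}

```text
time: 13.85
tool_pos: [567.3, -306.0, 64.6]
tcp_rot: [[0.008, 0.971, 0.239], [0.008, 0.239, -0.971], [-1.0, 0.01, -0.006]]
force: [-1.1, 4.7, 5.7]
grip_width: 8.6
```

{"api": "servo_tool", "payload": {
  "motion": [5,2.5,0.8,0,0,0,0]
}}

```text
time: 13.95
tool_pos: [569.1, -305.6, 65.0]
tcp_rot: [[0.008, 0.971, 0.238], [0.008, 0.238, -0.971], [-1.0, 0.01, -0.006]]
force: [-0.3, -0.1, -2.2]
grip_width: 8.9
```

```bash
python3 look.py wrist:w9; python3 - <<'E'
import cv2
a=cv2.imread('pics/w9.png')
cv2.imwrite('pics/c10.png',cv2.resize(a[260:410,210:400],None,fx=4,fy=4,interpolation=cv2.INTER_CUBIC))
E
```

```text
13.95 [ 569.082 -305.645   64.998] [[0.008451478168221659, 0.9712368469425173, 0.23796545895976012], [0.008356116002147676, 0.23789705395273983, -0.9712544296145917], [-0.9999293714268679, 0.010197002587248344, -0.006105186000846108]] 8.862899557598121 [-0.319 -0.114 -2.227] [-0.058  0.749  0.765  1.732 -0.646  0.927 -0.352]
jaw angle -76.2332472225847
```

View pics/c10.png

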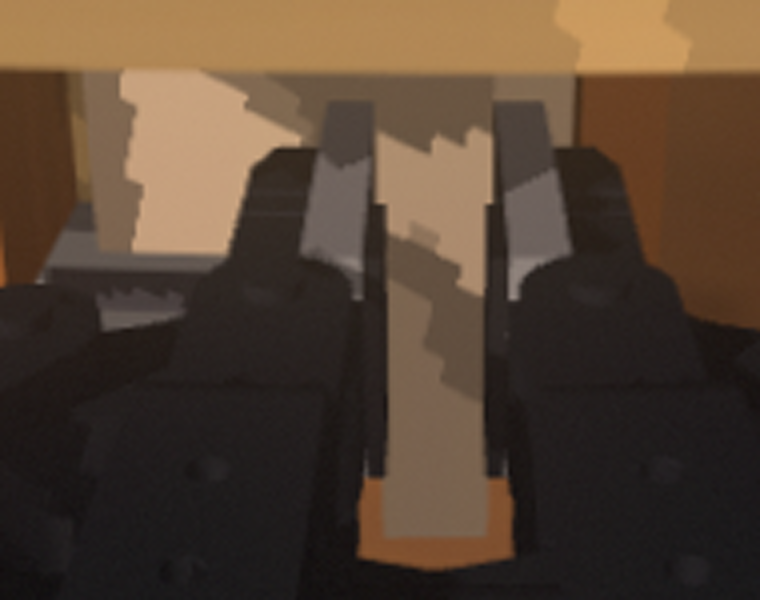

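{"api": "servo_tool", "payload": {
  "motion": [5,0,0,-0.5,0,0,0,25,0,0,0,0,0,0,25,0,0,0,0,0,0,25,0,0,2,0,0,0,25,-3,-1,20,0,0,0,25,-10,-2,30,0,0,0,30,-30,-7,30,0,0,0,30,-30,-8,10,0,0,0,30,-15,-4,0,0,0,0]
}}

```text
time: 14.9
tool_pos: [480.3, -327.6, 158.1]
tcp_rot: [[0.007, 0.97, 0.241], [0.007, 0.241, -0.97], [-1.0, 0.009, -0.005]]
force: [0.2, -0.3, -0.3]
grip_width: 29.9
```

```bash
python3 look.py wrist:w10; python3 - <<'E'
import cv2
a=cv2.imread('pics/w10.png')
cv2.imwrite('pics/c11.png',cv2.resize(a[40:240,220:420],None,fx=3,fy=3,interpolation=cv2.INTER_CUBIC))
E
```

```text
14.9 [ 480.258 -327.645  158.14 ] [[0.007494946712383718, 0.9704381746991368, 0.24123344473846528], [0.0067526885350502235, 0.2411856024255768, -0.9704555148898688], [-0.999949112190879, 0.008902486687394616, -0.004745393498291964]] 29.88155707928518 [ 0.212 -0.334 -0.266] [-0.076  0.552  0.876  1.822 -0.51   1.006 -0.316]
jaw angle -76.04048893968883
```

View pics/c11.png

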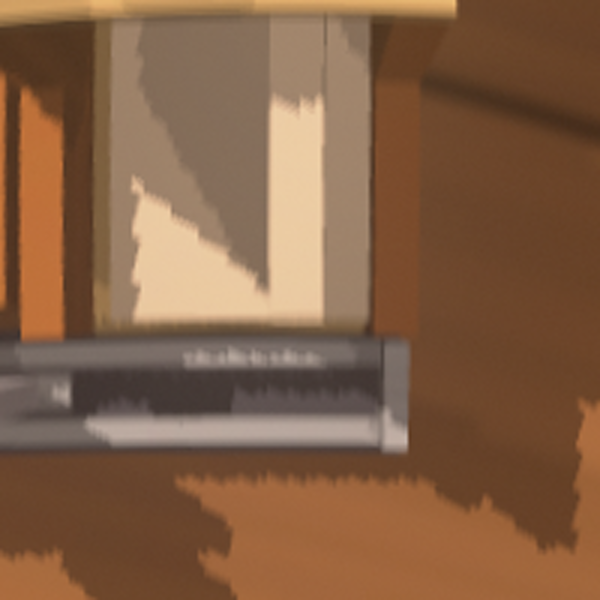

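View pics/w10.png

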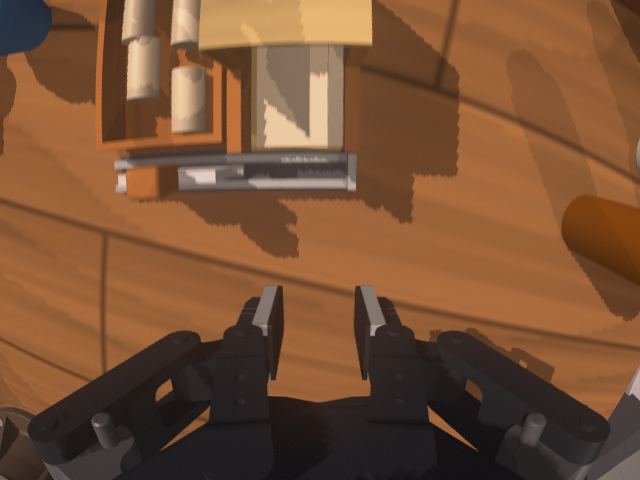

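```bash
python3 - <<'E'
from h import *
f=load('w10.npz')
p=lambda X,Y,z:plane(f,220+X/3,40+Y/3,z,True)[:2]
y=np.radians(13.9);R=np.array([[np.cos(y),np.sin(y)],[-np.sin(y),np.cos(y)]])
a,b=p(268,321,92),p(323,323,92);n=p(370,329,52)
d=p(270,20,92)
print('prop near',R@((a+b)/2-n),'expect (0,15)',R@(b-n),np.hypot(*(a-b)));e=d-a;print(np.degrees(np.arctan2(e[1],e[0])));e=p(325,20,92)-b;print(np.degrees(np.arctan2(e[1],e[0])))
e=p(368,20,52)-n;print('nest yaw',np.degrees(np.arctan2(e[1],e[0])), n)
g=p(112,325,32);print('flat corner',R@(g-n), 'expect (0,60)')
# handle
print(R@(f['pose'][:2,3]-n))
c=cv2.resize(f['frame'][140:210,100:240,::-1],None,fx=5,fy=5,interpolation=cv2.INTER_CUBIC);cv2.imwrite('pics/c12.png',c)
E
```

```text
prop near [ 1.69420466 16.35057755] expect (0,15) [ 1.51259203 11.22718616] 10.253218509769132
13.603970184702561
13.60697055441484
nest yaw 14.339421066363096 [ 545.0173685  -327.71975473]
flat corner [ 1.16980436 61.0319916 ] expect (0,60)
[ 2.87909133 15.3011476 ]
```

View pics/c12.png

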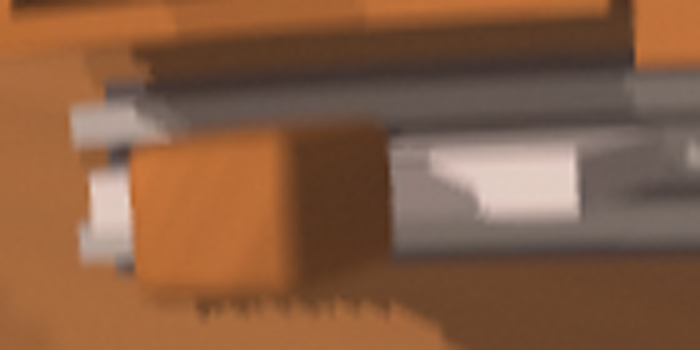

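```bash
python3 - <<'E'
from h import *
f=load('w10.npz')
y=np.radians(13.9);R=np.array([[np.cos(y),np.sin(y)],[-np.sin(y),np.cos(y)]])
n=np.array([547.1,-321.55]); o=n-R.T@np.array([-66,-83.6]);print('rack o',o)
for X,Y in [(132,140),(290,130),(135,295),(290,290)]:
    q=plane(f,100+X/5,140+Y/5,97,True)[:2];print(q,R@(q-o))
for h in (62.5,50,-52.5): print(h,o+R.T@np.array([-83,h]))
f=load('top0.npz')
E
```

```text
rack o [ 591.08422343 -224.54305134]
[ 507.59423817 -200.79241928] [-75.3395369   43.11176571]
[ 512.76410018 -222.11901979] [-75.44431413  21.16773727]
[ 488.87471429 -204.22583791] [-94.33569069  44.27584424]
[ 493.9972126  -225.43987273] [-94.45940322  22.45246325]
62.5 [ 495.50050281 -183.81219876]
50 [ 498.50335334 -195.94615478]
-52.5 [ 523.12672769 -295.44459415]
```

{"api": "servo_tool", "payload": {
  "motion": [0,2,31,0,0,0,0,0,2,31,0,0,0,0,0,2,31,0,0,0,0,0,2,31,0,0,0,0,0,2,28,0,0,0,0,0,0,0,0,0,0,0],
  "force": 30
}}

```text
time: 15.55
tool_pos: [488.6, -170.1, 154.1]
tcp_rot: [[0.004, 0.972, 0.236], [0.007, 0.236, -0.972], [-1.0, 0.005, -0.006]]
force: [-0.2, 0.4, 0.2]
grip_width: 0.0
```

{"api": "servo_tool", "payload": {
  "motion": [0,3,0,-30,0,0,0,0,0,0,-30,0,0,0,0,0,0,-20,0,0,0,0,0,0,-2,0,0,0]
}}

```text
time: 15.95
tool_pos: [494.5, -168.7, 68.0]
tcp_rot: [[0.005, 0.97, 0.241], [0.006, 0.241, -0.971], [-1.0, 0.006, -0.004]]
force: [-0.7, 0.5, -0.3]
grip_width: -0.1
```

```bash
python3 look.py wrist:w11
```

```text
15.95 [ 494.503 -168.683   68.01 ] [[0.0052390633725876825, 0.9704961148717819, 0.24105983330649614], [0.0058561797186426805, 0.24102923138557772, -0.9705001879323779], [-0.9999691282105069, 0.00649620169447483, -0.004420632247058554]] -0.14321430038892066 [-0.733  0.506 -0.344] [-0.328  0.585  0.798  2.045 -0.622  0.762 -0.471]
jaw angle -76.05075992862965
```

View pics/w11.png

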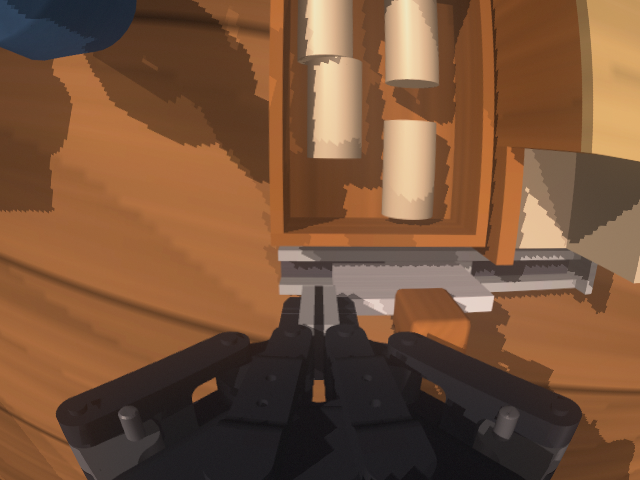

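{"api": "servo_tool", "payload": {
  "motion": [0,2,-8,4,0,0,0,0,2.5,-10,0,0,0,0,0,2.5,-10,0,0,0,0,0,2.5,-10,0,0,0,0,0,2.5,-10,0,0,0,0]
}}

```text
time: 16.5
tool_pos: [506.4, -214.4, 74.4]
tcp_rot: [[0.002, 0.97, 0.245], [0.016, 0.244, -0.97], [-1.0, 0.006, -0.015]]
force: [-1.3, 7.2, -3.8]
grip_width: -0.3
```

{"api": "servo_tool", "payload": {
  "motion": [0,2,-10,-1,0,0,0,0,2,-10,-1,0,0,0,0,2,-10,0,0,0,0,0,2,-10,0,0,0,0]
}}

```text
time: 16.9
tool_pos: [515.1, -250.6, 74.6]
tcp_rot: [[0.001, 0.969, 0.249], [0.03, 0.248, -0.968], [-1.0, 0.008, -0.029]]
force: [-0.0, 8.8, -5.3]
grip_width: 0.1
```

{"api": "servo_tool", "payload": {
  "motion": [0,2,-8,-1,-1,0,0,0,2,-7,-1,-0.7,0,0,0,1,-5,0,0,0,0]
}}

```text
time: 17.2
tool_pos: [519.6, -269.3, 74.2]
tcp_rot: [[-0.001, 0.968, 0.249], [0.008, 0.249, -0.968], [-1.0, 0.002, -0.008]]
force: [0.3, 5.7, -4.8]
grip_width: 0.0
```

```bash
python3 look.py wrist:w12
```

```text
17.2 [ 519.611 -269.264   74.161] [[-0.0005806786453732771, 0.9684080244724261, 0.24937032892813024], [0.008272105188854934, 0.24936649058452345, -0.9683738563433563], [-0.9999656169529307, 0.0015005035727564126, -0.008155574840121246]] 0.04665266631079891 [ 0.313  5.68  -4.756] [-0.125  0.659  0.779  1.878 -0.611  0.864 -0.351]
jaw angle -75.55925467202461
```

View pics/w12.png

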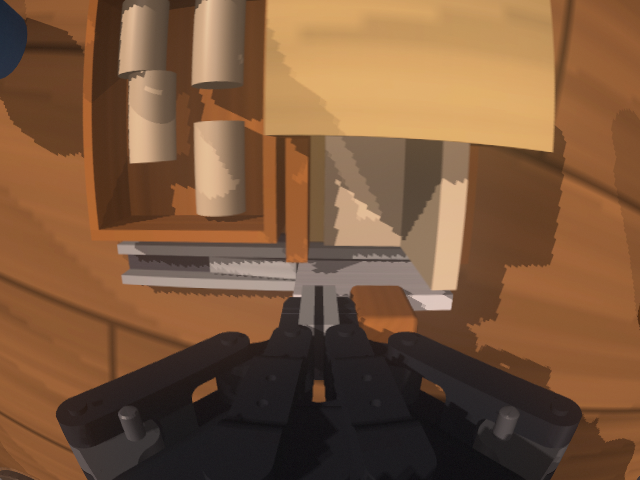

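{"api": "servo_tool", "payload": {
  "motion": [0,1,-4,0,0,0,0,0,1,-4,0,0,0,0]
}}

```text
time: 17.45
tool_pos: [519.8, -270.1, 74.2]
tcp_rot: [[-0.006, 0.968, 0.252], [0.025, 0.252, -0.967], [-1.0, 0.0, -0.025]]
force: [-7.1, 19.1, 12.1]
grip_width: -0.4
```

{"api": "servo_tool", "payload": {
  "motion": [0,1,-5,0,-0.5,0,0,0,0,0,0,0,0,0,0,0,6,2,0,0,0,0,-1,15,20,0,0,0,0,-5,20,40,0,0,0,0,-15,5,30,0,0,0,0,-15,0,10,0,0,0,0,0,0,0,0,0,0]
}}

```text
time: 18.25
tool_pos: [484.7, -227.7, 185.1]
tcp_rot: [[-0.002, 0.968, 0.251], [0.022, 0.251, -0.968], [-1.0, 0.004, -0.022]]
force: [-0.2, -1.0, -0.4]
grip_width: 0.1
```

```bash
python3 look.py wrist:w13 top:t13; python3 - <<'E'
import cv2
a=cv2.imread('pics/w13.png')
cv2.imwrite('pics/c13.png',cv2.resize(a[100:280,140:400],None,fx=3,fy=3,interpolation=cv2.INTER_CUBIC))
E
```

```text
18.25 [ 484.707 -227.678  185.119] [[-0.001643784132078673, 0.9678844403482592, 0.2513901511703754], [0.02200348482300431, 0.2513646349836747, -0.9676423238651602], [-0.999756542678952, 0.0039408642784328615, -0.02171001979197689]] 0.07669528428683689 [-0.209 -0.994 -0.398] [-0.305  0.453  0.926  1.893 -0.443  1.025 -0.501]
jaw angle -75.43670229841848
```

View pics/c13.png

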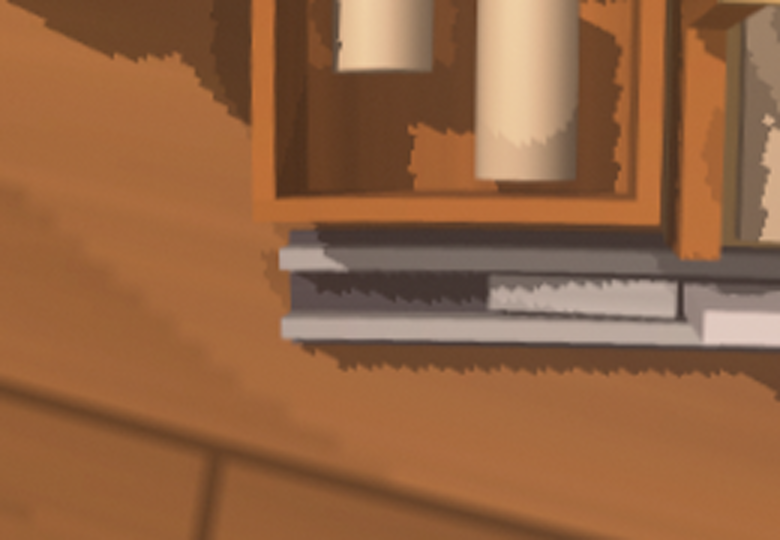

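View pics/w13.png

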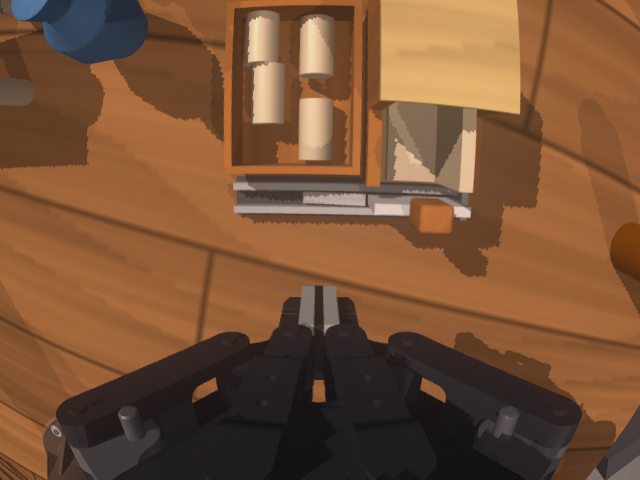

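```bash
python3 - <<'E'
from h import *
np.set_printoptions(precision=1,suppress=True,linewidth=150)
f=load('w13.npz');P=cloud(f,True)
y=np.radians(13.9);R=np.array([[np.cos(y),np.sin(y)],[-np.sin(y),np.cos(y)]]);o=np.array([591.1,-224.5])
r=(P[...,:2]-o)@R.T
print('depth ok',P[300,300],P[250,250])
for yy in range(95,-30,-6):
    row=[]
    for x0,x1 in ((-98,-94),(-92,-88),(-86,-80),(-78,-74)):
        m=(np.abs(r[...,1]-yy)<3)&(r[...,0]>x0)&(r[...,0]<x1)&(P[...,2]<120)&(P[...,2]>-10)
        row.append(np.median(P[m][:,2]) if m.sum()>1 else np.nan)
    print(yy,np.array(row))
m=(P[...,2]>90)&(P[...,2]<104)&(r[...,0]<-60)&(r[...,0]>-110);m[260:]=0
print('handle',m.sum(),r[m].min(0),r[m].max(0),r[m].mean(0))
E
```

```text
depth ok [ 493.7 -218.5  205. ] [ 437.6 -169.2    0.5]
95 [18.8  7.2  6.6 18.5]
89 [18.5  9.7  6.7 18.4]
83 [18.6 10.6  6.6 18.8]
77 [18.8  9.3  6.7 18.8]
71 [18.7  9.8  6.6 18.8]
65 [19.   8.6  6.8 18.6]
59 [18.6  7.6  6.6 18.6]
53 [18.7  7.4  6.9 18.7]
47 [18.5  7.6  6.7 18.8]
41 [18.7 12.   9.2 18.6]
35 [18.3 13.4 13.5 18.7]
29 [18.3 15.  14.6 18.7]
23 [18.8 15.4 15.5 18.7]
17 [18.6 15.8 16.2 18.6]
11 [18.6 17.  16.9 18.4]
5 [18.6 17.8 18.1 18. ]
-1 [19.  17.4 18.8 18.7]
-7 [18.5 17.3 19.7 18.3]
-13 [18.3 15.2 36.9 18.6]
-19 [18.8 12.  60.6 18.3]
-25 [17.9  nan 59.8 18.5]
handle 1204 [-94.6 -77.7] [-60.  -39.8] [-81.4 -52.9]
```

{"api": "servo_tool", "payload": {
  "motion": [0,0,-35,0,0,0,0,0,0,-35,0,0,0,0,0,0,-25,0,-1,0,0,0,0,0,0,0,0,0]
}}

```text
time: 18.75
tool_pos: [488.8, -324.0, 180.5]
tcp_rot: [[-0.005, 0.966, 0.258], [0.004, 0.258, -0.966], [-1.0, -0.004, -0.005]]
force: [0.6, -0.1, -0.7]
grip_width: -0.2
```

```bash
python3 look.py wrist:w14 scene:s14; python3 - <<'E'
import cv2
from h import *
np.set_printoptions(precision=2,suppress=True,linewidth=150)
a=cv2.imread('pics/w14.png')
cv2.imwrite('pics/c14.png',cv2.resize(a[50:250,220:420],None,fx=3,fy=3,interpolation=cv2.INTER_CUBIC))
f=load('w14.npz');P=cloud(f,True)
y=np.radians(13.9);R=np.array([[np.cos(y),np.sin(y)],[-np.sin(y),np.cos(y)]]);o=np.array([591.1,-224.5])
r=(P[...,:2]-o)@R.T;Z=P[...,2]
b=(r[...,0]>-70)&(r[...,0]<-12)&(r[...,1]>-100)&(r[...,1]<-10)
for n,z0,z1 in (('prop tall top',86,100),('nest leg top/wall',47,56),('prop flat top',26,38)):
    m=b&(Z>z0)&(Z<z1);q=r[m];print(n,m.sum(),np.median(Z[m]),np.percentile(q,1,0),np.percentile(q,99,0))
    for x in range(-65,-12,10):
        k=np.abs(q[:,0]-x)<3
        if k.sum()>3: print('  ',x,np.percentile(q[k,1],[2,50,98]),np.median(Z[m][k]))
E
```

```text
18.75 [ 488.795 -323.972  180.486] [[-0.004841218695395817, 0.9662048334157416, 0.25773005739649923], [0.0043535281579612315, 0.2577509997869197, -0.9662015674285679], [-0.9999788044724355, -0.003555558029727179, -0.00545422890755904]] -0.24653577455819625 [ 0.564 -0.099 -0.734] [-0.098  0.54   0.889  1.777 -0.475  1.062 -0.347]
jaw angle -75.06435836396011
prop tall top 1380 92.55779162318893 [-65.2  -77.71] [-12.64 -67.87]
   -65 [-77.19 -72.28 -67.95] 92.66049245884577
   -55 [-77.61 -72.72 -67.97] 92.48343838091824
   -45 [-77.45 -72.82 -68.22] 92.47810131133372
   -35 [-77.84 -72.93 -68.04] 92.57010294676611
   -25 [-77.05 -72.19 -67.86] 92.62840493880137
   -15 [-77.45 -72.61 -68.27] 92.44266270431251
nest leg top/wall 3120 51.00208392783324 [-68.05 -99.43] [-12.5 -10.3]
   -65 [-99.41 -83.95 -10.37] 50.84151287735838
   -55 [-99.27 -83.83 -10.49] 51.06955971207873
   -45 [-98.84 -83.55 -10.61] 51.14470813369908
   -35 [-99.26 -84.01 -10.51] 51.03012602089893
   -25 [-99.31 -83.89 -10.73] 50.91438155612673
   -15 [-98.96 -83.66 -10.81] 50.9685710428526
prop flat top 3625 32.63459154493148 [-65.56 -66.7 ] [-12.73 -19.46]
   -65 [-66.23 -47.67 -19.74] 32.65690852100175
   -55 [-66.84 -46.78 -19.54] 32.68877860495337
   -45 [-65.98 -46.58 -19.99] 32.55556236818336
   -35 [-66.54 -46.44 -19.65] 32.60115990545032
   -25 [-65.68 -46.32 -19.94] 32.58738429464648
   -15 [-66.14 -46.19 -19.49] 32.70188491090477
```

View pics/c14.png

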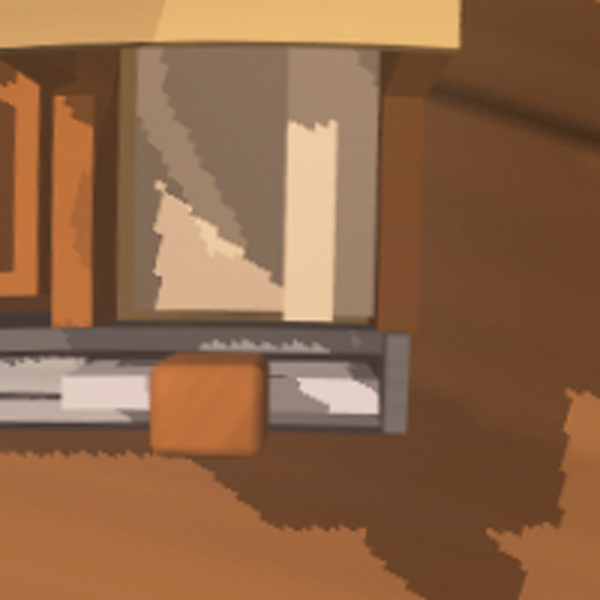

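View pics/s14.png

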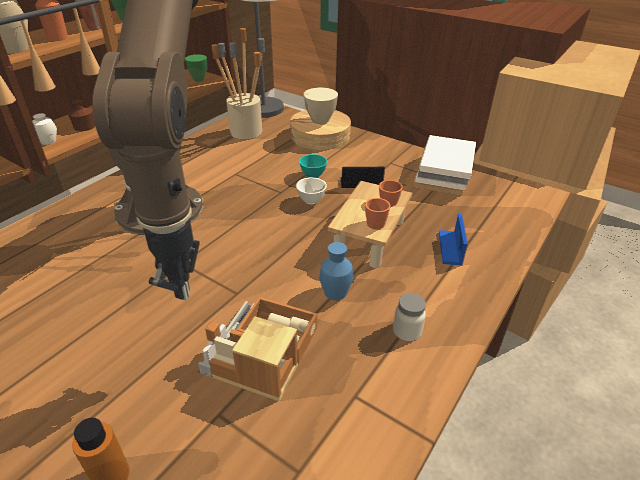

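```bash
python3 -c "
from plant import ctrl
print(ctrl.finish_job());print(ctrl.sense()['time'])"
```

```text
the job is handed in; nothing more can be done
None
the job is handed in; nothing more can be done
```

The prop lies nested in the smaller angle under the hood and released, the gate is shut, and I handed the job in at about 18.8 s. I dragged the prop out from under the ware board by its +x end, turned it round in the air, set it down and regripped it near the other end. I then slid it into the bay, and after letting go I pushed the gate shut by its handle.

My last checks used the wrist camera's depth readings:

- **Prop seating:** the top of its tall leg reads 92.5 mm (92 expected), level along its length and parallel to the bay. It sits about 11 mm from the nest in y (10 when fully in the corner, 7 to 14.5 allowed).
- **Prop ends:** its near end lies at rack x -65.5. An earlier look before the gate moved put it 1.6 mm deeper than the nest's end (8 allowed).
- **Gate and catch:** the handle is at rack y -52.9 (shut is -52.5). The catch leaf rises about 7 mm towards its tip behind the gate, so it has snapped up.
- **Bystanders:** vase, bowl and jar look unmoved in the final scene picture, and the arm was clear of everything. I judged this by eye and did not re-measure their positions.

Two readings disagreed. The rack's yaw came out as 13.2° from the top camera and 13.9° from the wrist camera, and I used the wrist value. The nest-to-prop yaw read about 0.5 to 0.7° apart in one look, well inside the limit. No check failed.

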